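# Shut the spectrophotometer lid and start the reading

### The arm

A 7-joint arm with a two-finger parallel gripper is mounted at the origin on the work surface. World frame = base frame: x ahead of the robot, y to its left, z up, the work surface at z = 0. Lengths are in m, angles in rad, forces in N, time in s.
With the tool pointing down it reaches from about 0.4 to 0.85 m from the base axis. Payload 10.4 kg.
Tool frame: the origin (TCP) lies at the very end of the fingers, on their centre line; the grasp point (between the pads) lies 19 mm behind it; z points along the fingers, y is the line along which they close (so a half turn about z gives the same grasp; the last joint's range is limited). The gripper opens to 87 mm and grips with 3 to 60 N. Pads are 19 mm wide; open, the fingers measure 117 mm over their backs; the gripper's body (75 mm by 190 mm) begins 51 mm behind the grasp point.
Start: joints at [1.304, 0.332, -0.065, 1.46, 0.022, 1.35, -0.088], TCP at [0.151, -0.607, 0.198] pointing down, gripper open.
Joint ranges: [-2.6, 2.6], [-0.5, 2.12], [-1.47, 1.34], [0.16, 2.42], [-1.27, 4.41], [0.06, 2.06], [-2.6, 2.6]. Speed limits (rad/s): [2.22, 2.22, 2.79, 2.79, 3.14, 3.14, 3.14].

### API

Orientations are given as a unit quaternion [x, y, z, w].
In Python, from bench import read_state, cams, workorder gives the robot as it stands.
- The arm moves only by the shell command python3 -m crank 'ROWS' [FORCE]. ROWS is text: rows parted by semicolons, each of 5 numbers parted by spaces: the shift along the tool's x, y, z scaled (see below), then the turn about the tool's z scaled (see below), then the opening, from -1 (shut) to 1 (fully open). In form: dx dy dz yaw jaw; .... A call has 1 to 10 rows; each row shifts and turns the commanded pose from where the row before left it, along the tool's axes as they then stand; what a row does not reach is not made up. The controller multiplies each number of a shift by 200 mm and each number of a turn by 90 degrees. A row lasts 1/10 s, in which the tool goes at most 50 mm and 8.59 degrees, less where a joint would pass 70% of its speed; a pose out of reach is approached as far as the arm can. A call with a number of a shift or a turn outside -1 to 1 is refused whole. A call with a gripper value outside its range is refused whole. The fingers move at their own pace and stop on an object; FORCE is the grip in N (left out, the last holds). Time passes only in rows, so rows that do not move let the fingers close. It gives the time, the measured TCP pose, the force, the opening and the grip force at its end, in the units of the state.
- read_state(): the state, without advancing time (a new reading comes with each control period).
- cams.camera(name): name is "scene" or "top" or "wrist"; returns a dict with "img" (480x640x3 uint8, blue, green, red), "K" (3x3 intrinsics, pixels), "xyz" and "attitude" of the camera in the world; the wrist camera has in their place "mount" (4x4, takes a point from camera to tool coordinates, whose origin is the TCP and whose axes are the flange's). Camera axes: x right, y down, z forward; pixel columns grow to the right and rows downward; lengths in m; the calibration is good to about 2 mm. A picture is of the moment at which its call begins: read the wrist's pose just before it. There is no depth.
- workorder.close_job(): hands the job in; it is judged then, once.
The state is a dict: "time": time; "joint_positions": joint angles; "joint_vel": joint speeds; "joint_torque": joint torques, N m; "ee_pos": TCP position; "eef_rot": TCP orientation; "ft_force": force on the tool from outside, world axes, zero at the start; "torque": the same for the moment, N m; "width": finger opening in m; "grip_force": force on a finger pad.
Only numpy, scipy, OpenCV 4.12 (cv2) and the standard library are available. Lean on these libraries where they do the work, as an engineer would, in place of code of your own. Each camera call takes 0.05 s, during which the arm holds its last target. There are 200 camera calls.

### The job

The cuvettes are loaded in the spectrophotometer. With the fingertips, push the open sample-compartment lid over from its outside and close it gently all the way, without slamming it or touching its black lining, then press the green start key fully in and let it go. Take hold of nothing, press no other key, and leave the cuvettes and everything else where it stands.

Things in the scene. Friction and masses are not known exactly. Their poses are not given: they have to be found in the camera images.
- spectro: White spectrophotometer, 320 deep x 360 wide x 140 mm high, fixed to the bench; its yaw varies within 0.3 rad. Origin under it on the bench; x from its front (-150 mm) to its back (+170 mm), y to the left of an operator in front (+-180 mm), z up. Sample well at left front, under the lid. Right front: dark panel sloping up to the back by 17 deg (0.297 rad), with display and keys.
- lid_hinge (a point): Middle of the lid's hinge line, at x 15, y 105, z 140 mm of the spectrophotometer; the hinge line runs along the instrument's y. Behind it lies a flat housing top, 140 mm above the bench.
- lid (a joint): Lid angle: 0 shut (level), 1.57 upright, 1.95 leaning fully back; starts at 1.25 to 1.85. Plate 150 mm wide, white outside (on top when shut), black lining over all its inside. Shut, it reaches 187 mm from the hinge line to the front, outside 12 mm above the hinge line. Friction hinge: stays where it is left; takes 2 to 6 N to move at 130 mm from the hinge.
- lid_tab (a point): Middle of the outside of the lid's dark front lip (100 mm wide, from 165 to 187 mm from the hinge line), 175 mm from the hinge line.
- start_key_top (a point): Centre of the top of the green start key, a round key 23 mm across standing 8 mm above the sloping panel; at x -116, y -25, z 104 mm of the spectrophotometer. First of three such keys in a row along the panel's front: green, blue, red.
- start_key (a joint): Travel of the green key, square to the panel: 0 released, 0.004 m fully pressed; sprung, about 2 N to start and 4 N fully in; it comes back by itself.
- zero_key (a joint): Travel of the blue key, same make, 50 mm to the right (-y) of the green one. Not to be pressed.
- stop_key (a joint): Travel of the red key, same make, 100 mm to the right (-y) of the green one. Not to be pressed.
- cuvette_sample: Loose clear cuvette with a red cap, 12.5 x 12.5 x 50 mm, origin under it; stands in the right-hand pocket of the cell holder in the sample well, its top 110 mm above the bench.
- cuvette_blank: The same with a white cap, in the left-hand pocket.
- amber_tall: Bystander: amber glass bottle with black cap, 60 mm wide, 125 mm tall; origin in the middle of its underside. Stands on the bench beside the instrument.
- amber_short: Bystander: amber glass jar with black cap, 52 mm wide, 90 mm tall; origin in the middle of its underside. Stands on the bench beside the instrument.
- wash_bottle: Bystander: white wash bottle, blue cap, bent spout, 62 mm wide, 175 mm tall; origin in the middle of its underside. Stands on the bench beside the instrument.
- beaker: Bystander: glass beaker, 68 mm wide, 85 mm tall; origin in the middle of its underside. Stands on the bench beside the instrument.
- tip_box: Bystander: blue pipette-tip box with clear top, 85 x 120 x 65 mm; origin in the middle of its underside. Stands on the bench beside the instrument.
- marker: Bystander: black-capped white marker pen lying on the flat housing top of the instrument, right of the lid, 145 mm long, 18 mm thick; origin under the middle of its length.

How it is judged:
On the way, in this order (a step that is already met when the one before it is completed fails the run):
1. the lid is fully shut (value of joint lid below 0.03 rad), for 0.2 s.
2. the green start key is pressed fully in (value of joint start_key above 0.003 m), for 0.05 s.
At the end, for the whole second after the job is handed in: The lid is shut (within 0.03 rad), the start key has been pressed at least 3 mm in after that and has come back, no other key is down, both cuvettes stand in their pockets (within 6 mm), and every bystander stands within 15 mm of its place (value of joint lid below 0.03 rad and value of joint each of start_key, zero_key, stop_key below 0.001 m and distance of each of cuvette_sample, cuvette_blank from where it was at the start of the episode below 0.006 m and angle between each of cuvette_sample, cuvette_blank, amber_tall, amber_short, wash_bottle, beaker, tip_box, marker's own z axis and vertical below 0.2 rad and distance of each of amber_tall, amber_short, wash_bottle, beaker, tip_box, marker from where it was at the start of the episode below 0.015 m); the robot touches nothing.
It fails at once if the start key is pressed while the lid is still open (value of joint start_key above 0.002 m and value of joint lid above 0.05 rad).
It fails at once if the blue or the red key is pressed (value of joint any of zero_key, stop_key above 0.002 m).
It fails at once if the lid is slammed (over 2.5 rad/s in the last 0.35 rad) (value of joint lid below 0.35 rad and velocity of joint lid below -2.5 rad/s).
It fails at once if the fingers touch the black lining of the lid, as they would in taking hold of it (contact force between the fingers and lid_c2 above 1 N or contact force between the fingers and lid_c3 above 1 N).
It fails at once if a cuvette is lifted or shifted by more than 8 mm, or a bystander is lifted, knocked over or shifted by more than 20 mm (distance of any of cuvette_sample, cuvette_blank from where it was at the start of the episode above 0.008 m or distance of any of amber_tall, amber_short, wash_bottle, beaker, tip_box, marker from where it was at the start of the episode above 0.02 m).
It also fails if it takes over 48 s, if anything falls off the work surface, if the arm or the gripper's body presses on something with over 40 N, if the wrist force passes 120 N, or if a joint passes its speed limit or range.

## Working session

There is one attempt and no reset: what is moved stays moved. The work goes in short steps, Python scripts to look and compute and a shell command to move; the robot and the scene stay as the last step left them, time stands still between calls to the robot, and variables do not carry over. Pictures are saved under pics/ and viewed, at most 10 in all, crops included, and the job is handed in when it is done.

```bash
mkdir -p pics; ls; python3 - <<'E'
from bench import read_state, cams
import cv2
s=read_state()
for k in("time","ee_pos","eef_rot","width"):print(k,s[k])
for n in("scene","top"):
    c=cams.camera(n);cv2.imwrite(f"pics/{n}0.png",c["img"]);print(n,c["K"],c["xyz"],c["attitude"])
E
```

```text
pics
time 0.0
ee_pos [ 0.15074574 -0.60610115  0.19763548]
eef_rot [ 9.92579404e-01  1.21596076e-01 -1.17436298e-04 -7.12241093e-04]
width 0.0873606963962908
scene [[440.98931254   0.         326.10795351]
 [  0.         440.98931254 233.38968433]
 [  0.           0.           1.        ]] [0.73034972 0.38890257 0.8679327 ] [ 0.20535056  0.94942609 -0.23150979 -0.05314568]
top [[512.92143982   0.         312.43593536]
 [  0.         512.92143982 241.76057437]
 [  0.           0.           1.        ]] [ 0.33302421 -0.01013086  1.28266186] [ 0.75138379 -0.65168618  0.06674218 -0.07920239]
```

View pics/scene0.png

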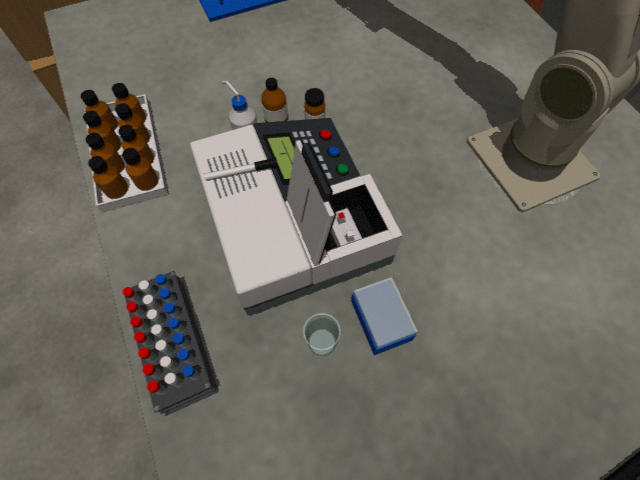

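View pics/top0.png

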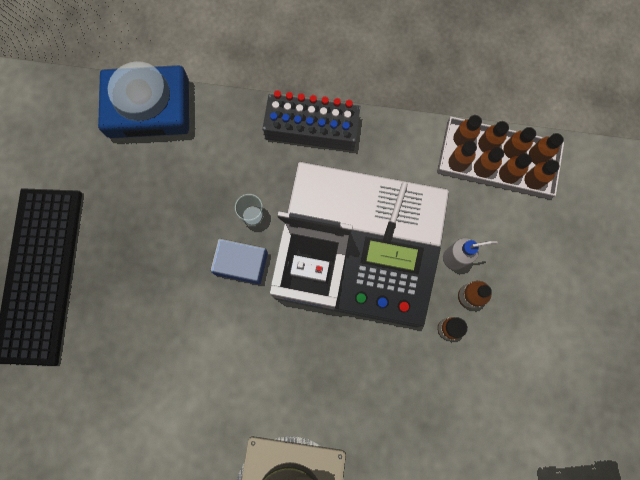

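The scene view shows the lid open at about (310,205), with the keys at (325,134) red, (334,151) blue and (342,169) green. The top view has the keys at (361,298), (382,302) and (404,307), and the housing's back corners at (298,163) and (448,190). Next I fit the pose and zoom in on the lid.

```bash
cat > h.py <<'E'
import numpy as np, cv2
from scipy.spatial.transform import Rotation as R
from scipy.optimize import least_squares
from bench import read_state, cams
def ray(c,u,v):
    d=R.from_quat(c["attitude"]).as_matrix()@np.linalg.solve(c["K"],[u,v,1.]);return np.array(c["xyz"]),d
def onz(c,p,z):
    o,d=ray(c,*p);return o+d*(z-o[2])/d[2]
def proj(c,P):
    q=R.from_quat(c["attitude"]).as_matrix().T@(np.array(P)-c["xyz"]);q=c["K"]@q;return q[:2]/q[2]
def blob(img,lo,hi,box):
    h=cv2.cvtColor(img,cv2.COLOR_BGR2HSV);m=cv2.inRange(h,lo,hi);z=np.zeros_like(m);x0,y0,x1,y1=box;z[y0:y1,x0:x1]=m[y0:y1,x0:x1]
    n,l,s,ce=cv2.connectedComponentsWithStats(z);i=1+np.argmax(s[1:,4]);return ce[i],s[i,4]
E
python3 - <<'E'
from h import *
pts=[]
C={n:cams.camera(n) for n in("scene","top")}
H={'g':((45,90,40),(80,255,255)),'b':((100,120,40),(130,255,255)),'r':((0,150,60),(8,255,255))}
px={'scene':{'g':(342,169),'b':(334,151),'r':(325,134)},'top':{'g':(361,298),'b':(382,302),'r':(404,307)}}
for n in C:
    for k in H:
        u,v=px[n][k];p,a=blob(C[n]["img"],*H[k],(u-9,v-9,u+9,v+9));w=onz(C[n],p,.104);print(n,k,p.round(1),a,w.round(4));pts.append(((-.116,{'g':-.025,'b':-.075,'r':-.125}[k]),w[:2]))
for p,l in(((298,163),(.17,.18)),((448,190),(.17,-.18))):
    w=onz(C['top'],p,.14);print(w.round(4));pts.append((l,w[:2]))
f=lambda q:np.concatenate([[q[0]+np.cos(q[2])*a-np.sin(q[2])*b-w[0],q[1]+np.sin(q[2])*a+np.cos(q[2])*b-w[1]] for (a,b),w in pts])
r=least_squares(f,[.5,0,0]);print(r.x.round(4),(r.fun*1000).round(1))
np.save('pose.npy',r.x)
a=cv2.resize(C['scene']['img'][110:290,240:440],None,fx=3,fy=3,interpolation=cv2.INTER_CUBIC)
cv2.imwrite('pics/lid_s.png',a)
x,y,t=r.x
I=lambda a,b,z:np.array([x+np.cos(t)*a-np.sin(t)*b,y+np.sin(t)*a+np.cos(t)*b,z])
for th in(1.2,1.3,1.4,1.5,1.6,1.7,1.8,1.9):
  o=[]
  for n in C:
    for b in(.155,.055):o.append(proj(C[n],I(.015-.187*np.cos(th)+.012*np.sin(th),b,.14+.187*np.sin(th)+.012*np.cos(th))).round(0))
  print(th,*o)
E
```

```text
scene g [342.1 168.2] 93 [ 0.4663 -0.0983  0.104 ]
scene b [333.2 150.7] 91 [ 0.4639 -0.1481  0.104 ]
scene r [324.9 133.9] 74 [ 0.4611 -0.1978  0.104 ]
top g [360.6 297.7] 82 [ 0.4639 -0.0996  0.104 ]
top b [382.2 302. ] 85 [ 0.4612 -0.1498  0.104 ]
top r [403.7 306.2] 84 [ 0.4585 -0.1994  0.104 ]
[0.7534 0.0877 0.14  ]
[ 0.7368 -0.2672  0.14  ]
[ 0.5804 -0.0801 -0.0493] [-3.1 -1.  -3.1 -1.1 -2.8 -1.4 -0.7  0.2 -0.4  0.5 -0.1  0.2  5.7  3.6
  4.5 -1. ]
1.2 [350. 189.] [325. 139.] [285. 231.] [336. 241.]
1.3 [338. 191.] [314. 141.] [287. 222.] [338. 231.]
1.4 [327. 194.] [303. 143.] [289. 212.] [340. 222.]
1.5 [315. 197.] [291. 146.] [290. 203.] [341. 212.]
1.6 [302. 202.] [280. 150.] [292. 194.] [343. 203.]
1.7 [290. 207.] [269. 154.] [294. 185.] [345. 195.]
1.8 [279. 212.] [258. 160.] [296. 177.] [346. 187.]
1.9 [267. 218.] [247. 166.] [298. 170.] [348. 179.]
```

View pics/lid_s.png

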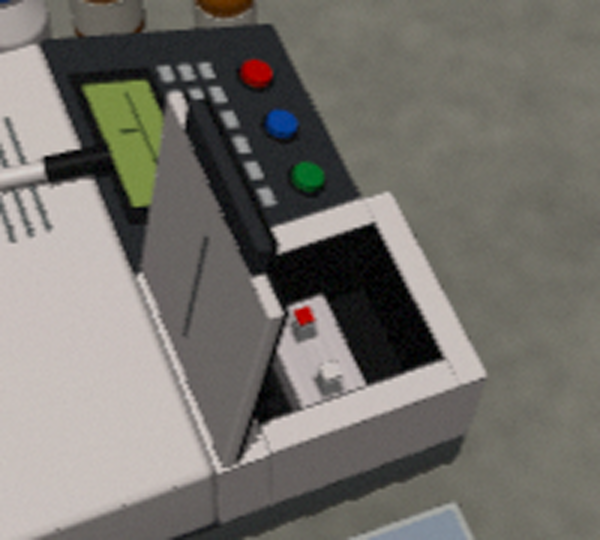

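The lip corners at full-image (303,142) and (330,195) match a lid angle of about 1.4 rad, so the outside faces back and slightly up. The pose fit is x 0.580, y -0.080, yaw -0.049. I'll lift, shut the fingers and align the yaw.

```bash
python3 -m crank '0 0 -0.2 0.0935 -1; 0 0 -0.2 0.0935 -1; 0 0 -0.2 0 -1; 0 0 -0.2 0 -1; 0 0 -0.2 0 -1; 0 0 -0.2 0 -1; 0 0 0 0 -1; 0 0 0 0 -1'; cat >> h.py <<'E'
def goto(a,b,z):
    """shift (in row units) from the measured TCP to instrument point"""
    x,y,t=np.load('pose.npy');s=read_state();T=R.from_quat(s["eef_rot"]).as_matrix()
    P=np.array([x+np.cos(t)*a-np.sin(t)*b,y+np.sin(t)*a+np.cos(t)*b,z])
    print("t",s["time"],"tcp",s["ee_pos"].round(4),"target",P.round(4),"yaw err",round(np.arctan2(T[1,0],T[0,0])-t,4),"rows total",(T.T@(P-s["ee_pos"])/.2).round(4),"F",np.round(s["ft_force"],2),"w",s["width"])
    l=s["ee_pos"][:2]-[x,y];print("tcp local",round(np.cos(t)*l[0]+np.sin(t)*l[1],4),round(-np.sin(t)*l[0]+np.cos(t)*l[1],4))
E
python3 -c "
from h import *
goto(.05,.105,.42)"
```

```text
time: 1.0
ee_pos: [0.151, -0.6069, 0.4389]
eef_rot: [1.0, -0.025, 0.0, 0.001]
ft_force: [0.5, -0.4, -0.6]
width: 0.0307
grip_force: 0.0
t 1.0 tcp [ 0.151  -0.6069  0.4389] target [0.6355 0.0223 0.42  ] yaw err -0.0006 rows total [ 2.2624 -3.263   0.0916] F [ 0.53 -0.45 -0.64] w 0.030683273165132547
tcp local -0.4029 -0.5473
```

```bash
python3 -m crank '0.113 -0.163 0 0 -1; 0.113 -0.163 0 0 -1; 0.113 -0.163 0 0 -1; 0.113 -0.163 0 0 -1; 0.113 -0.163 0 0 -1; 0.113 -0.163 0 0 -1; 0.113 -0.163 0 0 -1; 0.113 -0.163 0 0 -1; 0.113 -0.163 0 0 -1; 0.113 -0.163 0 0 -1' && python3 -m crank '0.113 -0.163 0 0 -1; 0.113 -0.163 0 0 -1; 0.113 -0.163 0 0 -1; 0.113 -0.163 0 0 -1; 0.113 -0.163 0 0 -1; 0.113 -0.163 0 0 -1; 0.113 -0.163 0 0 -1; 0.113 -0.163 0 0 -1; 0.113 -0.163 0 0 -1; 0 0 0 0 -1'; python3 -c "
from h import *
goto(.05,.105,.29)"
```

```text
time: 2.0
ee_pos: [0.3932, -0.2906, 0.437]
eef_rot: [1.0, -0.025, -0.001, -0.0]
ft_force: [-0.0, -1.0, -0.2]
width: 0.0005
grip_force: 0.0
time: 3.0
ee_pos: [0.6117, -0.0038, 0.4347]
eef_rot: [1.0, -0.021, -0.003, -0.001]
ft_force: [-0.2, -0.0, -1.1]
width: 0.0003
grip_force: 0.0
t 3.0 tcp [ 0.6117 -0.0038  0.4347] target [0.6355 0.0223 0.29  ] yaw err 0.0072 rows total [ 0.1172 -0.1337  0.7234] F [-0.2 -0.  -1.1] w 0.00028399879167397067
tcp local 0.0275 0.0778
```

```bash
python3 -m crank '0.117 -0.134 0 0 -1; 0 0 0.15 0 -1; 0 0 0.15 0 -1; 0 0 0.15 0 -1; 0 0 0.15 0 -1; 0 0 0.12 0 -1; 0 0 0 0 -1'; python3 -c "
from h import *
goto(.0108,.105,.29)
a=cams.camera('scene')['img'];cv2.imwrite('pics/s1.png',cv2.resize(a[90:290,200:440],None,fx=3,fy=3))"
```

```text
time: 3.7
ee_pos: [0.6332, 0.0152, 0.2898]
eef_rot: [1.0, -0.025, -0.004, 0.001]
ft_force: [-0.1, -0.3, 0.8]
width: 0.0001
grip_force: 0.0
t 3.7 tcp [0.6332 0.0152 0.2898] target [0.5963 0.0243 0.29  ] yaw err -0.0008 rows total [-0.1865 -0.0359  0.0003] F [-0.12 -0.3   0.76] w 0.00010781034222329296
tcp local 0.0481 0.0978
```

View pics/s1.png

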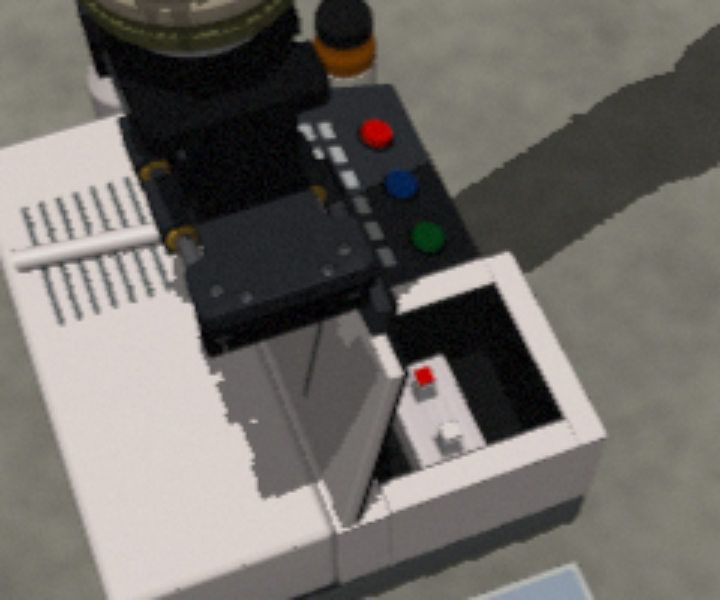

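```bash
python3 -m crank '-0.06 -0.03 0 0 -1; -0.06 0 0 0 -1; -0.06 0 0 0 -1; -0.037 0 0.008 0 -1; -0.037 0 0.008 0 -1; -0.037 0 0.008 0 -1; -0.037 0 0.008 0 -1; 0 0 0 0 -1'; python3 -c "
from h import *
goto(-.0464,.105,.2727)"
```

```text
time: 4.55
ee_pos: [0.5694, 0.0255, 0.2881]
eef_rot: [1.0, -0.025, -0.0, 0.0]
ft_force: [0.3, -0.3, -0.1]
width: 0.0004
grip_force: 0.1
t 4.55 tcp [0.5694 0.0255 0.2881] target [0.5392 0.0271 0.2727] yaw err -0.0005 rows total [-0.151  -0.0005  0.077 ] F [ 0.26 -0.29 -0.07] w 0.00037262356064449674
tcp local -0.0162 0.1049
```

```bash
python3 -m crank '-0.07 0 0.038 0 -1; -0.07 0 0.038 0 -1; -0.03 0 0.018 0 -1'; python3 -c "
from h import *
goto(-.0714,.105,.256)
a=cams.camera('scene')['img'];cv2.imwrite('pics/s2.png',cv2.resize(a[90:290,200:440],None,fx=3,fy=3))"
```

```text
time: 4.85
ee_pos: [0.5353, 0.0272, 0.2688]
eef_rot: [1.0, -0.025, -0.0, 0.0]
ft_force: [1.4, 0.8, 2.9]
width: 0.0006
grip_force: 1.2
t 4.85 tcp [0.5353 0.0272 0.2688] target [0.5142 0.0283 0.256 ] yaw err -0.0006 rows total [-0.1056 -0.0004  0.0641] F [1.43 0.83 2.94] w 0.0005652168593913088
tcp local -0.0503 0.1049
```

View pics/s2.png

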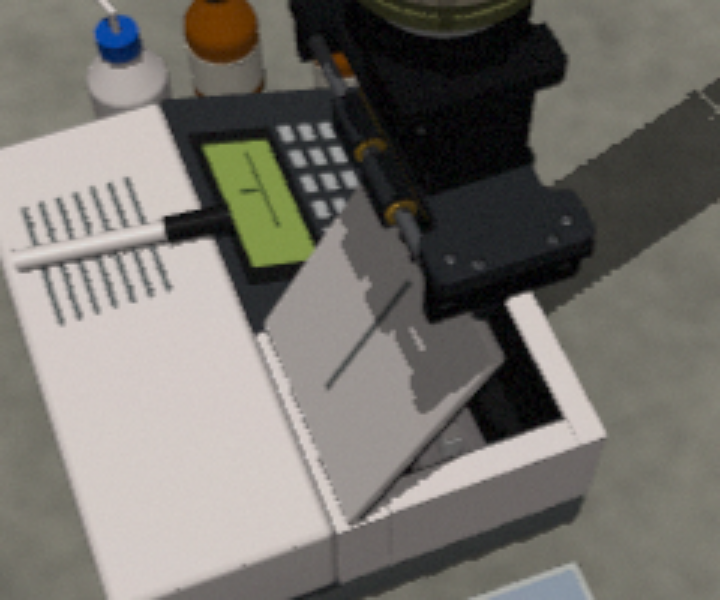

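The lid is leaning well forward under the fingers, with contact on its white outside, so I carry on along the arc.

```bash
python3 -m crank '-0.053 0 0.033 0 -1; -0.053 0 0.033 0 -1; -0.053 0 0.053 0 -1; -0.053 0 0.053 0 -1; -0.042 0 0.063 0 -1; -0.042 0 0.063 0 -1'; python3 -c "
from h import *
goto(-.1201,.105,.1816)"
```

```text
time: 5.5
ee_pos: [0.477, 0.0302, 0.2095]
eef_rot: [1.0, -0.025, -0.0, 0.0]
ft_force: [-0.6, 0.7, 3.4]
width: 0.0003
grip_force: 1.6
t 5.5 tcp [0.477  0.0302 0.2095] target [0.4656 0.0307 0.1816] yaw err -0.0006 rows total [-5.690e-02  1.000e-04  1.394e-01] F [-0.65  0.7   3.4 ] w 0.0003337994654280744
tcp local -0.1087 0.105
```

```bash
python3 -m crank '-0.014 0 0.035 0 -1; -0.014 0 0.035 0 -1; -0.014 0 0.035 0 -1; -0.014 0 0.035 0 -1; -0.009 0 0.037 0 -1; -0.009 0 0.037 0 -1; -0.005 0 0.037 0 -1; -0.005 0 0.03 0 -1; 0 0 0.015 0 -1; 0 0 0.015 0 -1'; python3 -c "
from h import *
goto(-.1255,.105,.152)"
```

```text
time: 6.5
ee_pos: [0.4603, 0.031, 0.1472]
eef_rot: [1.0, -0.025, -0.0, 0.0]
ft_force: [-0.7, 0.6, 2.2]
width: 0.0004
grip_force: 0.8
t 6.5 tcp [0.4603 0.031  0.1472] target [0.4602 0.031  0.152 ] yaw err -0.0006 rows total [-0.0005  0.     -0.024 ] F [-0.73  0.61  2.25] w 0.0003959805053805013
tcp local -0.1254 0.105
```

```bash
python3 -m crank '0 0 0.01 0 -1; 0 0 0.01 0 -1; 0 0 0.01 0 -1'
```

```text
time: 6.8
ee_pos: [0.4604, 0.031, 0.1414]
eef_rot: [1.0, -0.025, 0.0, 0.0]
ft_force: [-0.9, 0.9, 1.5]
width: 0.0005
grip_force: 0.8
```

```bash
python3 -c "
from h import *
a=cams.camera('scene')['img'];cv2.imwrite('pics/s3.png',cv2.resize(a[90:290,200:440],None,fx=3,fy=3))"
```

```text
(no output)
```

View pics/s3.png

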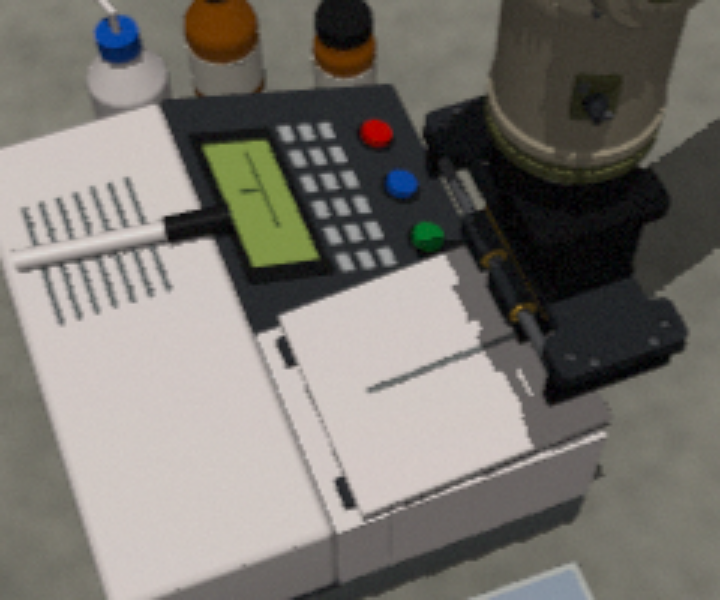

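The lid is nearly level; a thin line along its left side (370,515)–(605,435) could still be a gap. The force is low, so I press a little further.

```bash
for i in 1; do python3 -m crank '0 0 0.01 0 -1; 0 0 0.01 0 -1; 0 0 0 0 -1'; done; python3 -c "
from h import *
goto(-.1255,.105,.152)"
```

```text
time: 7.15
ee_pos: [0.4603, 0.031, 0.1372]
eef_rot: [1.0, -0.025, -0.0, -0.0]
ft_force: [0.1, -0.4, 0.1]
width: 0.0004
grip_force: 0.0
t 7.15 tcp [0.4603 0.031  0.1372] target [0.4602 0.031  0.152 ] yaw err -0.0005 rows total [-0.0004  0.0002 -0.0741] F [ 0.1  -0.43  0.15] w 0.0003926278905221382
tcp local -0.1254 0.105
```

```bash
python3 -c "
from h import *
x,y,t=np.load('pose.npy')
I=lambda a,b,z:np.array([x+np.cos(t)*a-np.sin(t)*b,y+np.sin(t)*a+np.cos(t)*b,z])
c=cams.camera('scene')
f=lambda P:((proj(c,P)-[200,90])*3).round(0)
for th in(0,.1,.2):
  print(th,[f(I(.015-s*np.cos(th)+.012*np.sin(th),b,.14+s*np.sin(th)+.012*np.cos(th))) for s,b in((.187,.155),(.165,.18),(.165,.03),(0,.18),(0,.03))])
print('tcp',f(read_state()['ee_pos']), 'body corners z140',f(I(-.15,.18,.14)),f(I(.17,.18,.14)))
T=cams.camera('top');cv2.imwrite('pics/t4.png',cv2.resize(np.vstack([T['img'][190:330,250:430]]),None,fx=4,fy=4))
a=c['img'];cv2.imwrite('pics/s4.png',cv2.resize(a[150:270,280:440],None,fx=5,fy=5,interpolation=cv2.INTER_CUBIC))
"
```

```text
0 [array([627., 380.]), array([613., 424.]), array([512., 237.]), array([362., 515.]), array([277., 314.])]
0.1 [array([629., 366.]), array([615., 412.]), array([512., 223.]), array([360., 515.]), array([275., 315.])]
0.2 [array([629., 352.]), array([614., 401.]), array([509., 210.]), array([358., 516.]), array([273., 316.])]
tcp [523. 351.] body corners z140 [610. 433.] [112. 613.]
```

View pics/s4.png

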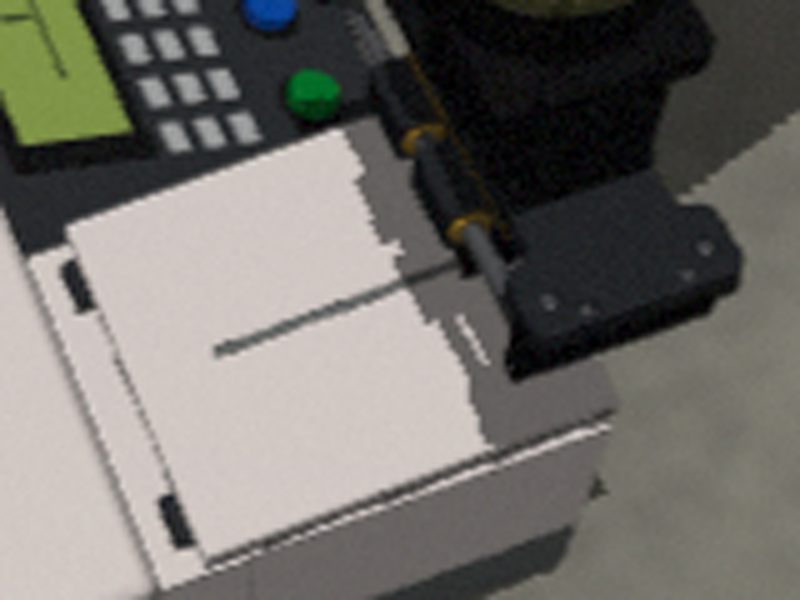

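The front-left lid corner is at s4 (613,408), within a couple of pixels of the prediction for a shut lid. I press on in small steps, watching the force.

```bash
python3 -m crank '0 0 0.01 0 -1; 0 0 0.01 0 -1'|grep -E "pos|ft"; python3 -m crank '0 0 0.01 0 -1; 0 0 0.01 0 -1'|grep -E "pos|ft"
```

```text
ee_pos: [0.4603, 0.031, 0.1333]
ft_force: [-1.3, -0.3, 1.5]
ee_pos: [0.4602, 0.031, 0.1292]
ft_force: [-1.7, -1.2, 1.0]
```

View pics/t4.png

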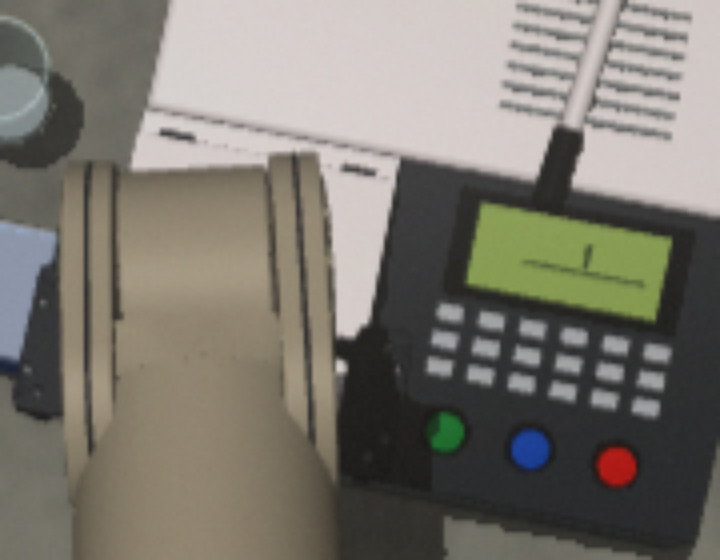

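The top view shows the arm over the lid and the keys untouched, with the green key at t4 (447,432). But the TCP is 20 mm below the shut lid top with hardly any force, so I check from the wrist camera.

```bash
python3 -c "
from h import *
s=read_state();c=cams.camera('wrist');a=c['img'].copy()
np.set_printoptions(precision=3,suppress=True)
M=np.array(c['mount']);print(M);print(c['K'][0])
x,y,t=np.load('pose.npy')
I=lambda a,b,z:np.array([x+np.cos(t)*a-np.sin(t)*b,y+np.sin(t)*a+np.cos(t)*b,z])
T=np.eye(4);T[:3,:3]=R.from_quat(s['eef_rot']).as_matrix();T[:3,3]=s['ee_pos']
def pw(P):
  q=np.linalg.inv(T@M)@np.append(P,1);u=c['K']@q[:3];return (u[:2]/u[2]).round(0),q[2].round(3)
print('tcp',pw(s['ee_pos']),'green',pw(I(-.116,-.025,.104)))
for b in(.18,.155,.055,.03):print('lid0',b,pw(I(-.15,b,.152)),pw(I(-.172,b,.152)),pw(I(.015,b,.152)))
cv2.imwrite('pics/w5.png',a)"
```

```text
[[ 0.    -0.97  -0.244  0.067]
 [ 1.     0.    -0.     0.   ]
 [ 0.    -0.244  0.97  -0.187]
 [ 0.     0.     0.     1.   ]]
[422.549   0.    319.663]
tcp (array([319., 282.]), np.float64(0.197)) green (array([569., 248.]), np.float64(0.219))
lid0 0.18 (array([144., 354.]), np.float64(0.181)) (array([149., 399.]), np.float64(0.187)) (array([ 93., -93.]), np.float64(0.141))
lid0 0.155 (array([202., 354.]), np.float64(0.181)) (array([205., 399.]), np.float64(0.187)) (array([168., -93.]), np.float64(0.141))
lid0 0.055 (array([435., 354.]), np.float64(0.181)) (array([432., 399.]), np.float64(0.187)) (array([468., -93.]), np.float64(0.141))
lid0 0.03 (array([494., 354.]), np.float64(0.181)) (array([489., 399.]), np.float64(0.187)) (array([543., -93.]), np.float64(0.141))
```

View pics/w5.png

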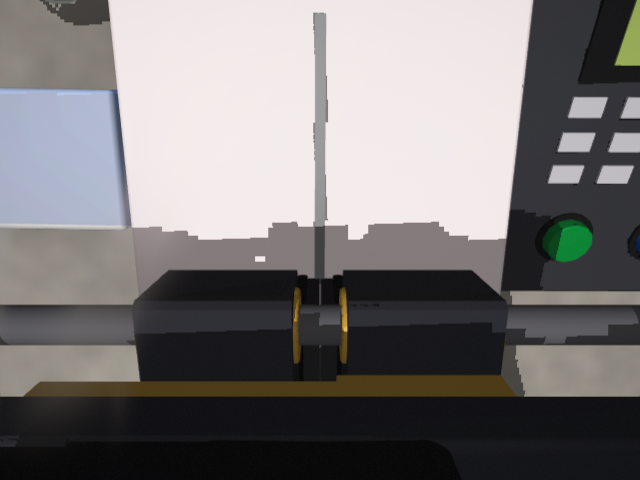

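The wrist view shows the lid almost level: left edge about (110,0)–(137,300), right edge (531,0)–(503,290). The fingers end at row ~275, right at its surface. I measure the lid's tilt from those edges, then back off slightly.

```bash
cat >> h.py <<'E'
def lidang(rows=(10,215)):
    """lid plane from the image of its two side edges (150 mm apart) in the wrist camera"""
    s=read_state();c=cams.camera('wrist');g=cv2.GaussianBlur(cv2.cvtColor(c['img'],cv2.COLOR_BGR2GRAY),(3,3),0).astype(float)
    L=[];V=[]
    for v in range(*rows,3):
        r=g[v];w=r>195;m=int(np.flatnonzero(w[200:300])[0])+200 if w[200:300].any() else None
        if m is None: continue
        a=m
        while a>0 and r[a]>190:a-=1
        b=400
        while b<639 and r[b]>190:b+=1
        L.append((a,b));V.append(v)
    L=np.array(L);V=np.array(V);p=[np.polyfit(V,L[:,i],1) for i in(0,1)]
    for _ in range(3):
        p=[np.polyfit(V[k],L[k,i],1) for i in(0,1) for k in[np.abs(L[:,i]-np.polyval(p[i],V))<3]]
    M=np.array(c['mount']);T=R.from_quat(s['eef_rot']).as_matrix();K=c['K'];O=s['ee_pos']+T@M[:3,3]
    P=[]
    for v in rows:
        l,r=(np.polyval(q,v) for q in p);Z=K[0,0]*.15/(r-l)
        P.append(O+T@M[:3,:3]@(Z*np.linalg.solve(K,[(l+r)/2,v,1])))
    d=P[0]-P[1];x,y,t=np.load('pose.npy')
    loc=[(np.cos(t)*(q[0]-x)+np.sin(t)*(q[1]-y),-np.sin(t)*(q[0]-x)+np.cos(t)*(q[1]-y),q[2]) for q in P]
    print("edge fits",p,"pts local",np.round(loc,4),"angle",np.arctan2(-d[2],np.hypot(d[0],d[1])))
    return c['img']
E
python3 -c "
from h import *
lidang()"
python3 -m crank '0 0 -0.02 0 -1; 0 0 -0.02 0 -1; 0 0 0 0 -1'; python3 -c "
from h import *
cv2.imwrite('pics/w6.png',lidang())"
```

```text
edge fits [array([1.05285592e-01, 1.07410912e+02]), array([-1.13421021e-01,  5.32529241e+02])] pts local [[-0.0158  0.1044  0.1502]
 [-0.0897  0.1048  0.1505]] angle 0.003393183843113476
time: 8.05
ee_pos: [0.4608, 0.031, 0.1382]
eef_rot: [1.0, -0.025, 0.001, 0.0]
ft_force: [-0.1, -0.5, -0.1]
width: 0.0002
grip_force: 0.0
edge fits [array([9.78199976e-02, 1.19276044e+02]), array([-1.06150286e-01,  5.20990281e+02])] pts local [[-0.0127  0.1043  0.1501]
 [-0.0908  0.1047  0.1505]] angle 0.005240464866615616
```

The lid measures 0.003–0.005 rad at z 0.150, so it is shut. I raise clear and check whether the true fingertip end agrees with the TCP.

```bash
python3 -m crank '0 0 -0.1 0 -1; 0 0 -0.1 0 -1; 0 0 -0.1 0 -1; 0 0 -0.1 0 -1; 0 0 -0.1 0 -1; 0 0 0 0 -1'; python3 -c "
from h import *
a=lidang();b=cv2.imread('pics/w6.png');w=cv2.imread('pics/w5.png')
cv2.imwrite('pics/w7.png',np.hstack([cv2.resize(i[200:400,240:400],None,fx=1.6,fy=1.6) for i in(w,b,a)]))
" ; python3 -c "
from h import *
goto(-.116,-.025,.2)"
```

```text
time: 8.7
ee_pos: [0.4615, 0.0312, 0.2399]
eef_rot: [1.0, -0.025, 0.002, 0.0]
ft_force: [0.3, 0.3, 0.7]
width: 0.0006
grip_force: 0.0
edge fits [array([6.17829741e-02, 1.93544075e+02]), array([-6.80173993e-02,  4.46842193e+02])] pts local [[ 0.0148  0.1044  0.1497]
 [-0.1091  0.1049  0.1497]] angle 0.00015219949241440225
t 8.75 tcp [0.4609 0.0311 0.2383] target [ 0.4633 -0.0993  0.2   ] yaw err -0.0007 rows total [0.0439 0.6505 0.1916] F [ 0.17 -0.51 -0.25] w 0.000413150107077359
tcp local -0.1248 0.1051
```

View pics/w7.png

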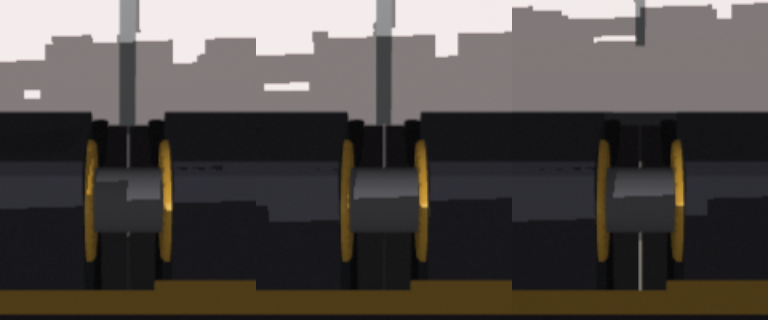

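Free, the fingertip edge is at about the row expected for the TCP, and the lid still measures 0.000 rad. Next I fix the green key's position from the wrist camera.

```bash
python3 -c "
from h import *
s=read_state();c=cams.camera('wrist');M=np.array(c['mount']);T=R.from_quat(s['eef_rot']).as_matrix()
w=dict(K=c['K'],xyz=s['ee_pos']+T@M[:3,3],attitude=R.from_matrix(T@M[:3,:3]).as_quat())
for k,(lo,hi) in {'g':((45,90,40),(80,255,255)),'b':((105,170,60),(130,255,255))}.items():
  p,a=blob(c['img'],lo,hi,(430,100,640,400));P=onz(w,p,.103);print(k,p,a,P.round(4),'tool shift units',(T.T@(P-s['ee_pos'])/.2).round(4))
"
```

```text
g [487.15825375 207.08594816] 733 [ 0.4671 -0.0989  0.103 ] tool shift units [0.0618 0.6474 0.6767]
b [551.52069426 207.32309746] 749 [ 0.4644 -0.1484  0.103 ] tool shift units [0.0609 0.8954 0.6767]
```

```bash
python3 -m crank '0.0135 0.162 0 0 -1; 0.0135 0.162 0 0 -1; 0.0135 0.162 0 0 -1; 0.0135 0.162 0 0 -1; 0 0 0.15 0 -1; 0 0 0.15 0 -1; 0 0 0.15 0 -1; 0 0 0.08 0 -1; 0 0 0 0 -1; 0 0 0 0 -1'; python3 -c "
from h import *
goto(-.1140,-.025,.108)"
```

```text
time: 9.8
ee_pos: [0.4644, -0.0988, 0.1313]
eef_rot: [1.0, -0.025, -0.0, -0.0]
ft_force: [0.1, -0.4, -0.1]
width: 0.0004
grip_force: 0.0
t 9.8 tcp [ 0.4644 -0.0988  0.1313] target [ 0.4653 -0.0994  0.108 ] yaw err -0.0005 rows total [0.0048 0.0027 0.1165] F [ 0.07 -0.35 -0.15] w 0.0004288197902806905
tcp local -0.1149 -0.0245
```

Now down, slowly, on to the key.

```bash
python3 -m crank '0.004 0 0.05 0 -1; 0 0 0.05 0 -1; 0 0 0.01 0 -1; 0 0 0 0 -1'|grep -E "pos|ft"; for i in 1; do python3 -m crank '0 0 0.01 0 -1; 0 0 0.005 0 -1; 0 0 0 0 -1'|grep -E "pos|ft"; done
```

```text
ee_pos: [0.4651, -0.0989, 0.109]
ft_force: [0.5, 0.6, -0.0]
ee_pos: [0.4655, -0.099, 0.1065]
ft_force: [0.7, 0.4, 0.7]
```

```bash
python3 -m crank '0 0 0.01 0 -1; 0 0 0 0 -1'|grep -E "pos|ft";python3 -m crank '0 0 0.01 0 -1; 0 0 0 0 -1'|grep -E "pos|ft";python3 -m crank '0 0 0.005 0 -1; 0 0 0 0 -1'|grep -E "pos|ft"
```

```text
ee_pos: [0.4653, -0.099, 0.1043]
ft_force: [0.3, -0.2, -0.4]
ee_pos: [0.4653, -0.099, 0.1022]
ft_force: [0.1, -0.0, 0.1]
ee_pos: [0.4654, -0.099, 0.1013]
ft_force: [-0.1, 0.7, -0.6]
```

```bash
python3 -m crank '0 0 0.01 0 -1; 0 0 0.01 0 -1'|grep -E "pos|ft|grip";python3 -m crank '0 0 0.01 0 -1; 0 0 0.01 0 -1'|grep -E "pos|ft|grip";python3 -m crank '0 0 0.01 0 -1; 0 0 0 0 -1'|grep -E "pos|ft|grip"; python3 -c "
from h import *
c=cams.camera('scene');print(blob(c['img'],(45,90,40),(80,255,255),(320,155,365,185)))
c=cams.camera('wrist');print(blob(c['img'],(45,90,40),(80,255,255),(220,150,420,400)))"
```

```text
ee_pos: [0.4654, -0.099, 0.0973]
ft_force: [0.3, -0.5, 0.5]
grip_force: 0.0
ee_pos: [0.4653, -0.099, 0.0932]
ft_force: [-0.7, -0.9, -0.4]
grip_force: 0.0
ee_pos: [0.4652, -0.099, 0.0911]
ft_force: [-0.2, 0.6, 0.1]
grip_force: 0.0
(array([339.92857143, 170.28571429]), np.int32(14))
(array([319.97748593, 271.87804878]), np.int32(533))
```

No contact at TCP z 0.091 means the fingertips really end about 20 mm short of the reported TCP. That also explains the lid, which may have been just shut and never firmly pressed. Before touching the key I'll go back and press the lid until the force rises.

```bash
python3 -m crank '0 0 -0.15 0 -1; 0 0 -0.15 0 -1; 0 0 -0.1 0 -1; 0 -0.16 0 0 -1; 0 -0.16 0 0 -1; 0 -0.16 0 0 -1; 0 -0.16 0 0 -1; 0 0 0.05 0 -1; 0 0 0 0 -1'|grep -E "pos|ft"; python3 -c "
from h import *
lidang()"
```

```text
ee_pos: [0.4712, 0.029, 0.1604]
ft_force: [-0.3, -0.3, -0.2]
edge fits [array([8.97454634e-02, 1.38383291e+02]), array([-9.49345345e-02,  4.95166737e+02])] pts local [[ 0.0034  0.1044  0.1499]
 [-0.0846  0.1047  0.1502]] angle 0.002979400440135827
```

```bash
python3 -m crank '-0.04 0 0.03 0 -1; -0.03 0 0.03 0 -1; 0 0 0.03 0 -1; 0 0 0.03 0 -1; 0 0 0 0 -1'|grep -E "pos|ft"; python3 -m crank '0 0 0.01 0 -1; 0 0 0.01 0 -1'|grep -E "pos|ft";python3 -m crank '0 0 0.01 0 -1; 0 0 0.01 0 -1'|grep -E "pos|ft"
```

```text
ee_pos: [0.4574, 0.0292, 0.1366]
ft_force: [1.2, -0.3, -0.4]
ee_pos: [0.4581, 0.0295, 0.1335]
ft_force: [0.2, 1.4, 0.1]
ee_pos: [0.4579, 0.0296, 0.1293]
ft_force: [0.3, 0.2, -0.5]
```

```bash
python3 -m crank '0 0 0.01 0 -1; 0 0 0 0 -1'|grep -E "pos|ft|grip";python3 -m crank '0 0 0.01 0 -1; 0 0 0 0 -1'|grep -E "pos|ft|grip";python3 -m crank '0 0 0.01 0 -1; 0 0 0 0 -1'|grep -E "pos|ft|grip"
```

```text
ee_pos: [0.4579, 0.0296, 0.1283]
ft_force: [-5.6, -1.2, 11.0]
grip_force: 5.7
ee_pos: [0.458, 0.0295, 0.128]
ft_force: [-15.0, -1.7, 32.4]
grip_force: 16.3
ee_pos: [0.4581, 0.0295, 0.1278]
ft_force: [-24.8, -2.6, 54.1]
grip_force: 27.1
```

The stop is firm at z 0.1285 with 54 N, so the lid is certainly shut and the tips end 23.5 mm above the reported TCP. At key depth the wide body would come close to the lid, so I'll turn the tool 90° before pressing.

```bash
python3 -m crank '0 0 -0.1 0 -1; 0 0 -0.15 0 -1; 0 0 -0.15 0 -1; 0.03 0.16 0 0 -1; 0 0.16 0 0 -1; 0 0.16 0 0 -1; 0 0.16 0 0 -1; 0 0 0 0 -1'|grep -E "pos|ft"; python3 -c "
from h import *
print(read_state()['joint_positions'].round(3));lidang();goto(-.114,-.025,.15)"
```

```text
ee_pos: [0.4567, -0.1031, 0.2031]
ft_force: [0.8, 0.6, 0.7]
[ 0.592  0.007 -0.465  1.828  0.004  1.308 -1.502]
edge fits [array([ 0.14049916, 57.56598082]), array([9.51939577e-04, 3.99953004e+02])] pts local [[-0.0022  0.0093  0.1846]
 [-0.0928  0.0066  0.1899]] angle 0.058096883188321694
t 15.1 tcp [ 0.4571 -0.1004  0.2032] target [ 0.4653 -0.0994  0.15  ] yaw err -0.0044 rows total [ 0.0407 -0.0073  0.2659] F [-0.2   1.03 -0.7 ] w 0.000547498847870715
tcp local -0.1221 -0.0264
```

```bash
python3 -m crank '0.04 -0.007 0 0.09 -1; 0 0 0 0.09 -1; 0 0 0 0 -1'|grep pos; python3 -c "
from h import *
print(read_state()['joint_positions'][6].round(3))"
```

```text
ee_pos: [0.4657, -0.0964, 0.2034]
-1.802
```

```bash
python3 -m crank '0 0 0 -0.09 -1; 0 0 0 -0.09 -1; 0 0 0 -0.09 -1; 0 0 0 -0.09 -1; 0 0 0 -0.09 -1; 0 0 0 -0.09 -1; 0 0 0 -0.09 -1; 0 0 0 -0.09 -1; 0 0 0 -0.09 -1; 0 0 0 -0.09 -1'|grep pos;python3 -m crank '0 0 0 -0.09 -1; 0 0 0 -0.09 -1; 0 0 0 -0.09 -1; 0 0 0 0 -1; 0 0 0 0 -1'|grep pos; python3 -c "
from h import *
print(read_state()['joint_positions'][6].round(3));goto(-.114,-.025,.095)"
```

```text
ee_pos: [0.4655, -0.0967, 0.2034]
ee_pos: [0.4655, -0.0971, 0.2035]
0.037
t 16.9 tcp [ 0.4655 -0.0971  0.2035] target [ 0.4653 -0.0994  0.095 ] yaw err 1.5534 rows total [-1.170e-02 -5.000e-04  5.423e-01] F [ 1.01 -0.12  0.75] w 0.0005758070365374685
tcp local -0.1139 -0.0227
```

```bash
python3 -m crank '-0.011 0 0.15 0 -1; 0 0 0.15 0 -1; 0 0 0.12 0 -1; 0 0 0.08 0 -1; 0 0 0.04 0 -1; 0 0 0 0 -1; 0 0 0 0 -1'|grep -E "pos|ft"; python3 -m crank '0 0 0.02 0 -1; 0 0 0.02 0 -1; 0 0 0 0 -1'|grep -E "pos|ft"; python3 -m crank '0 0 0.01 0 -1; 0 0 0 0 -1'|grep -E "pos|ft"
```

```text
ee_pos: [0.4659, -0.0998, 0.0962]
ft_force: [-0.3, -0.9, -0.3]
ee_pos: [0.4652, -0.0998, 0.0872]
ft_force: [-1.0, -0.1, 0.9]
ee_pos: [0.4652, -0.0998, 0.0853]
ft_force: [0.3, -0.2, 0.5]
```

```bash
for i in 1; do python3 -m crank '0 0 0.01 0 -1; 0 0 0 0 -1'|grep -E "pos|ft"; python3 -m crank '0 0 0.01 0 -1; 0 0 0 0 -1'|grep -E "pos|ft"; python3 -m crank '0 0 0.005 0 -1; 0 0 0 0 -1'|grep -E "pos|ft"; python3 -m crank '0 0 0.005 0 -1; 0 0 0 0 -1'|grep -E "pos|ft"; done
```

```text
ee_pos: [0.4652, -0.0998, 0.0832]
ft_force: [-0.5, 0.5, -0.2]
ee_pos: [0.4657, -0.0998, 0.0816]
ft_force: [0.3, 0.2, 2.8]
ee_pos: [0.4658, -0.0999, 0.0807]
ft_force: [1.9, -0.2, 3.2]
ee_pos: [0.4656, -0.0998, 0.0796]
ft_force: [2.6, 0.1, 4.1]
```

```bash
python3 -m crank '0 0 0.005 0 -1; 0 0 0 0 -1'|grep -E "pos|ft"; python3 -m crank '0 0 0.005 0 -1; 0 0 0 0 -1'|grep -E "pos|ft"
```

```text
ee_pos: [0.4655, -0.0999, 0.0785]
ft_force: [1.3, -0.1, 4.4]
ee_pos: [0.4657, -0.0999, 0.078]
ft_force: [-0.4, 0.9, 10.3]
```

The force ran from about 3 N to 4.4 N and then rose steeply to 10 N, so the key is fully in. I let it go and retreat.

```bash
python3 -m crank '0 0 -0.05 0 -1; 0 0 -0.1 0 -1; 0 0 -0.15 0 -1; 0 0 -0.15 0 -1; 0 0 -0.15 0 -1; 0 0 -0.1 0 -1; 0 0 0 0 -1; 0 0 0 0 -1'|grep -E "time|pos|ft"; python3 - <<'E'
from h import *
c=cams.camera('scene')
H={'g':((45,90,40),(80,255,255)),'b':((100,120,40),(130,255,255)),'r':((0,150,60),(8,255,255))}
px={'g':(342,169),'b':(334,151),'r':(325,134)}
for k in H:
    u,v=px[k]
    try: print(k,blob(c['img'],*H[k],(u-9,v-9,u+9,v+9)))
    except ValueError: print(k,'hidden')
from bench import workorder
print(workorder.close_job())
E
```

```text
time: 20.1
ee_pos: [0.4648, -0.0998, 0.217]
ft_force: [-0.4, -0.7, 0.0]
g (array([342.28735632, 168.56321839]), np.int32(87))
b (array([333.4125, 150.8   ]), np.int32(80))
r (array([324.58461538, 133.95384615]), np.int32(65))
the job is handed in; nothing more can be done
None
```

The lid is shut, pressed to a firm 54 N stop; the green key was pressed to its stop (about 10 N) and came back, and I handed the job in at about 20 s, but no verdict was returned and I did not check the cuvettes and bystanders at the end.

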